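# Close up a plaster casting mould

## Robot

A 6-joint arm with a two-finger parallel gripper is mounted at the origin on the work surface; the furniture and walls round the work are solid. World frame = base frame: x ahead of the robot, y to its left, z up, the work surface at z = 0. Lengths are in m, angles in degrees, forces in N, time in s.
With the tool pointing down it reaches from about 0.4 to 0.825 m from the base axis. Payload 7 kg.
Tool frame: the origin (TCP) lies between the finger pads; the fingertips stand 25 mm ahead of it and the grasp point (between the pads) lies 6 mm ahead of it; z points along the fingers, y is the line along which they close (so a half turn about z gives the same grasp; the last joint's range is limited). The gripper opens to 88 mm and grips with 3 to 60 N. Pads are 19 mm wide; open, the fingers measure 130 mm over their backs; the gripper's body (78 mm by 193 mm) begins 47 mm behind the grasp point.
Start: joints at [79.704, 20.546, 0.682, 0, -70.136, -16.507], TCP at [0.304, 0.602, 0.252] pointing down, gripper open.
Joint ranges: [-176.03, 176.03], [-82.01, 121.73], [-58.28, 71.71], [-173.87, 95.51], [-174.79, -0.11], [-173.66, 173.66]. Speed limits (degrees/s): [136.94, 136.94, 172.46, 180, 180, 180].

## Interface

Orientations are given as [roll, pitch, yaw] about the fixed x, y, z axes, in that order (R = Rz(yaw) Ry(pitch) Rx(roll)).
In Python, from plant import ctrl gives the robot as it stands.
- The arm moves only by the tool step_hand, called as name(argument=value, ...) on one line, values as JSON. Schema: {"type":"object","properties":{"offsets":{"type":"array","items":{"type":"number"},"minItems":5,"maxItems":40},"only":{"type":"string"},"quiet":{"type":"boolean"},"lines":{"type":"string"}},"required":["offsets"],"additionalProperties":false}. offsets is one flat list of numbers that holds 1 to 8 rows one after another, with no inner brackets; each row has 5 numbers: dx, dy, dz in fractions of the full range, 1 being 75 cm, then a turn about the tool's z in fractions of the full range, 1 being 120 degrees, then the finger opening in m; each row is the pose to reach, as a shift and turn from the pose commanded when the call began, along the tool's axes at that moment; what a row does not reach only later rows make up. A row lasts 1/8 s, in which the tool goes at most 0.0625 m and 10.7 degrees, less where a joint would pass 70% of its speed; a pose out of reach is approached as far as the arm can. The fingers move at their own pace and stop on an object; the grip force is fixed at half the most. Time passes only in rows, so rows that do not move let the fingers close. The tool returns the time, the measured TCP pose, the force, the opening and the grip force at its end. only (a regular expression) keeps the lines of the reply that match it, lines (a string "A,B") keeps lines A to B, and quiet returns only ok. Input that does not fit is refused with a message, and nothing moves.
- ctrl.get_obs(): the state, without advancing time (a new reading comes with each control period).
- ctrl.snapshot(name): name is "side" or "top" or "wrist"; returns a dict with "frame" (480x640x3 uint8, red, green, blue), "z_map" (480x640 float32, m along the optical axis (not along the pixel's ray), 0 where there is no reading), "fovy" (degrees; the focal length in pixels is half the picture's height over the tangent of half this angle, whatever the lens; pixels are square), "cx", "cy" (the principal point, pixels), "R" (3x3) and "t" (3): a world point X has camera coordinates R X + t; the wrist camera has in their place "T_tool_cam" (4x4, takes a point from camera to tool coordinates, whose origin is the TCP and whose axes are the flange's). Camera axes: x right, y down, z forward; pixel columns grow to the right and rows downward; lengths in m; the calibration is good to about 2 mm. A picture is of the moment at which its call begins: read the wrist's pose just before it.
- ctrl.close_job(): hands the job in; it is judged then, once.
The state is a dict: "clock": time; "joint_pos": joint angles; "qvel": joint speeds; "tau": joint torques, N m; "tool_pos": TCP position; "orientation": TCP orientation; "force": force on the tool from outside, world axes, zero at the start; "moment": the same for the moment, N m; "opening": finger opening in m; "gripper_force": force on a finger pad.
Only numpy, scipy, OpenCV 4.12 (cv2) and the standard library are available. Lean on these libraries where they do the work, as an engineer would, in place of code of your own. Each camera call takes 0.05 s, during which the arm holds its last target. There are 200 camera calls.

## Task

Close up the plaster casting mould on the plywood bat, from the bottom up: the roof part first, centred and square on the bat with its trough upwards, then the wall part fully home on the roof part's knobs, the flat cover fully home on the wall part's knobs, and last the pouring collar in the round recess of the cover. The knobs only fit one way round (the dark lines marked on the parts all come to the same end); lower every part into place and never let one drop, for plaster chips, and leave the slip tub, the half-built cottage and the sprayer where they are.

Things in the scene. Friction and masses are not known exactly. Their poses are not given: they have to be found in the camera images.
- ply_bat: target: bat of thin bare plywood, 92 mm (x) x 88 mm (y), fast to the table, its top 5.5 mm above it. Origin: centre of underside, z up
- roof_part: bottom part: white plaster block 60 (x) x 84 (y) x 42 mm high, V trough 32 x 44 mm along y in its top. On top 3 knobs 7 mm high, tapering from 9.6 to 5 mm across: one at (0, 32), two at (-16, -32), (16, -32) mm. Dark line down the +y (single-knob) end face. Origin: centre of underside, z up. 0.2 kg; grip across the 60 mm
- wall_part: middle part: white plaster frame 60 (x) x 84 (y) x 40 mm high, opening 32 x 44 mm right through. Knobs and dark line as on the roof part; below, hollows to match, 13 mm wide, 10 deep: seats with single-knob end (+y) over single-knob end, underside 42 mm above the roof part's; other way round it rides 7 mm high. Origin: centre of underside, z up. 0.14 kg; grip across the 60 mm
- cover_part: top part: white plaster slab 60 (x) x 84 (y) x 24 mm high, no knobs; in its top a round recess 45 mm wide, 7 deep, with a 24 mm pour hole. Hollows below as in the wall part; dark line 14 x 3 mm on top at its +y end, which goes over the single knob; seated, its underside is 40 mm above the wall part's. Origin: centre of underside, z up. 0.12 kg; grip across the 60 mm
- collar: pouring collar: short white plaster tube 40 mm across, 32 mm high, bore 25 to 32 mm. Stands in the cover's recess with 2.5 mm play all round, its foot 17 mm above the cover's underside (7 mm below its top), so grip it at least 10 mm above its foot; any turn about z. Origin: centre of underside, z up. 0.05 kg
- slip_tub: bystander: brown beaker of clay slip with a brush in it, 80 x 100 mm, 124 mm high, heavy. Origin: centre of underside, z up
- half_cottage: bystander: half-built brown clay cottage without a roof, 70 x 62 mm, 103 mm high. Origin: centre of underside, z up
- sprayer: bystander: pale blue water sprayer, 62 x 75 mm, 158 mm high. Origin: centre of underside, z up

How it is judged (in metres and radians):
On the way, in this order (a step that is already met when the one before it is completed fails the run):
1. the roof part lies flat, centred and square on the plywood bat, let go (horizontal distance between roof_part and ply_bat below 0.012 m and z of roof_part in the frame of ply_bat between 0.0025 and 0.0085 m and angle between roof_part's own z axis and vertical below 0.05 rad and (angle between the x axis of roof_part and the x axis of ply_bat, either way round below 0.2 rad or angle between the x axis of roof_part and the y axis of ply_bat, either way round below 0.2 rad) and contact force between the fingers and roof_part below 0.1 N and linear speed of roof_part below 0.02 m/s), for 0.2 s.
2. the wall part is seated on the roof part's natches, let go (horizontal distance between wall_part and roof_part below 0.004 m and z of wall_part in the frame of roof_part between 0.039 and 0.045 m and angle between wall_part's own z axis and vertical below 0.05 rad and contact force between the fingers and wall_part below 0.1 N and linear speed of wall_part below 0.02 m/s), for 0.2 s.
3. the cover is seated on the wall part's natches, let go (horizontal distance between cover_part and wall_part below 0.004 m and z of cover_part in the frame of wall_part between 0.037 and 0.043 m and angle between cover_part's own z axis and vertical below 0.05 rad and contact force between the fingers and cover_part below 0.1 N and linear speed of cover_part below 0.02 m/s), for 0.2 s.
4. the pouring collar is home in the cover's round recess, let go (horizontal distance between collar and cover_part below 0.005 m and z of collar in the frame of cover_part between 0.014 and 0.02 m and angle between collar's own z axis and vertical below 0.05 rad and contact force between the fingers and collar below 0.1 N and linear speed of collar below 0.02 m/s), for 0.2 s.
At the end, for the whole second after the job is handed in: Roof part flat on the bat, 12 mm from its centre, 0.2 rad from square (long side along either side of the bat); wall part and cover fully down on the knobs (3 mm high, 4 mm sideways, level to 0.05 rad); collar down in the recess (3 mm high, 5 mm sideways); all let go, at rest (horizontal distance between roof_part and ply_bat below 0.012 m and z of roof_part in the frame of ply_bat between 0.0025 and 0.0085 m and angle between each of roof_part, wall_part, cover_part, collar's own z axis and vertical below 0.05 rad and (angle between the x axis of roof_part and the x axis of ply_bat, either way round below 0.2 rad or angle between the x axis of roof_part and the y axis of ply_bat, either way round below 0.2 rad) and horizontal distance between wall_part and roof_part below 0.004 m and z of wall_part in the frame of roof_part between 0.039 and 0.045 m and horizontal distance between cover_part and wall_part below 0.004 m and z of cover_part in the frame of wall_part between 0.037 and 0.043 m and horizontal distance between collar and cover_part below 0.005 m and z of collar in the frame of cover_part between 0.014 and 0.02 m and linear speed of each of roof_part, wall_part, cover_part, collar below 0.02 m/s); the robot touches nothing.
It fails at once if the half-built cottage is shifted by more than 20 mm or tipped (distance of half_cottage from where it was at the start of the episode above 0.02 m or angle between half_cottage's own z axis and vertical above 0.3 rad).
It fails at once if the water sprayer is shifted by more than 20 mm or tipped (distance of sprayer from where it was at the start of the episode above 0.02 m or angle between sprayer's own z axis and vertical above 0.3 rad).
It fails at once if the slip tub is knocked (more than 5 N) (contact force between any of the arm, the fingers and slip_tub above 5 N).
It fails at once if a plaster part is let fall (faster than 0.5 m/s while the fingers do not hold it: a drop of about 13 mm) ((linear speed of roof_part above 0.5 m/s and contact force between the fingers and roof_part below 0.05 N) or (linear speed of wall_part above 0.5 m/s and contact force between the fingers and wall_part below 0.05 N) or (linear speed of cover_part above 0.5 m/s and contact force between the fingers and cover_part below 0.05 N) or (linear speed of collar above 0.5 m/s and contact force between the fingers and collar below 0.05 N)).
It also fails if it takes over 109 s, if anything falls off the work surface, if the arm or the gripper's body presses on something with over 40 N, if the wrist force passes 120 N, or if a joint passes its speed limit or range.

## Working session

There is one attempt and no reset: what is moved stays moved. The work goes in short steps, Python scripts to look and compute and a tool call to move; the robot and the scene stay as the last step left them, time stands still between calls to the robot, and variables do not carry over. Pictures are saved under pics/ and viewed, at most 14 in all, crops included, and the job is handed in when it is done.

```bash
ls; mkdir -p pics; cat > h.py <<'E'
import numpy as np, cv2
from plant import ctrl
def snap(n,f=None):
    s=ctrl.snapshot(n)
    if f: cv2.imwrite(f'pics/{f}.png',s['frame'][:,:,::-1])
    np.save(f'{n}_z.npy',s['z_map']); np.save(f'{n}_f.npy',s['frame'])
    return s
def cloud(s):
    h,w=s['z_map'].shape; f=h/2/np.tan(np.radians(s['fovy'])/2)
    v,u=np.mgrid[:h,:w]; z=s['z_map'].astype(float)
    P=np.stack([(u-s['cx'])/f*z,(v-s['cy'])/f*z,z],-1)
    X=(P-s['t'])@s['R']   # R^T (P-t)
    X[z==0]=np.nan
    return X
E
python3 - <<'E'
from h import *
for n in ['top','side']:
    s=snap(n,n); X=cloud(s); np.save(n+'_X.npy',X)
    print(n,s['fovy'],s['cx'],s['cy'],np.round(s['t'],3),np.isnan(X).mean())
print(ctrl.get_obs())
E
```

```text
pics
plant.py
top 53.56218444250503 315.1857315128666 238.17391821482798 [0.044 0.569 1.174] 0.003818359375
side 44.823362086366686 323.2582584330282 228.9963401190422 [-0.505  0.18   0.993] 0.00384765625
{'clock': 0.1, 'joint_pos': array([ 7.97039847e+01,  2.05883389e+01,  6.40015135e-01, -1.78703062e-02,
       -7.01371041e+01, -1.65072732e+01]), 'qvel': array([-0.04016841, -0.04687457,  0.13548597,  0.22328225, -0.04248907,
        0.0585657 ]), 'tau': array([-1.36026883e-03, -5.84165347e+01,  2.93748826e+01,  7.01532885e+00,
        1.01840752e-02, -5.22962887e-05]), 'tool_pos': array([0.30421301, 0.60211327, 0.2507121 ]), 'orientation': array([ 1.79913319e+02, -8.16773074e-03, -2.68093666e+01]), 'force': array([ 0.08747951,  0.65568782, -0.72375012]), 'moment': array([-0.04303005, -0.00503622, -0.03376468]), 'gripper_force': 0.0, 'opening': 0.0876612364432405}
```

View pics/top.png

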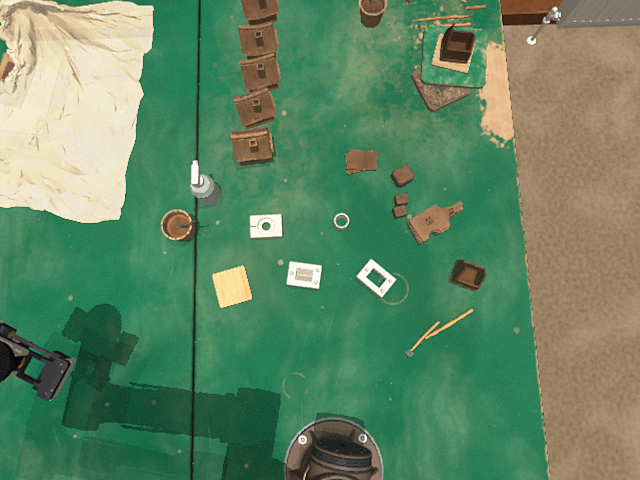

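View pics/side.png

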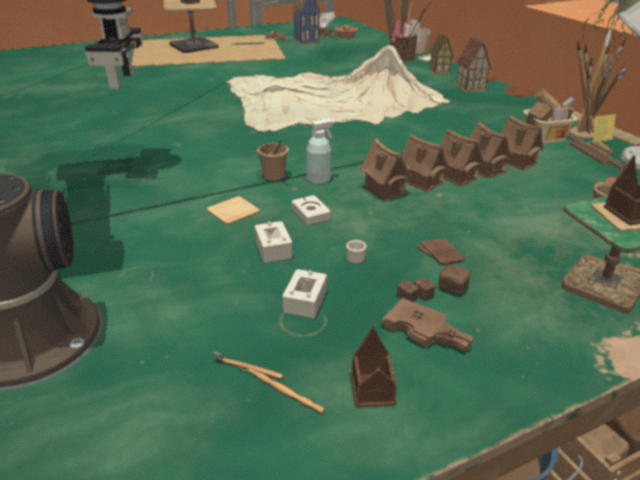

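The top view shows the bat at (232,286), roof part (304,275), wall part (376,278), cover (266,226) and collar (342,220). The tub is at (178,225), the sprayer at (203,187) and the cottage at (468,274). The side view confirms that everything stands upright.

```bash
python3 - <<'E'
from h import *
X=np.load('top_X.npy'); F=np.load('top_f.npy').astype(int)
hsv=cv2.cvtColor(F.astype(np.uint8),cv2.COLOR_RGB2HSV)
rois=dict(bat=(205,260,260,312),roof=(280,255,330,297),wall=(348,252,406,305),cover=(243,206,290,246),collar=(328,207,356,234))
for n,(a,b,c,d) in rois.items():
    x=X[b:d,a:c]; h=hsv[b:d,a:c]; z=x[...,2]
    table=np.nanmedian(z)
    if n=='bat': m=(h[...,0]<35)&(h[...,2]>120)
    else: m=(h[...,1]<70)&(h[...,2]>130)
    zz=z[m]; top=np.nanpercentile(zz,[5,25,50,75,95,99])
    if n!='bat': m&=z>top[3]-0.012 if n!='collar' else z>0.02
    m=m&~np.isnan(z)
    p=x[m][:,:2].astype(np.float32)
    r=cv2.minAreaRect(p*1000)
    print(n,np.round(top*1000),'rect c',np.round(r[0],1),np.round(r[1],1),round(r[2],1),'mean',np.round(p.mean(0)*1000,1))
for n,(u,v) in dict(tub=(178,225),spr=(203,187),cot=(468,274)).items():
    print(n,np.round(X[v,u],3))
o=np.hstack([cv2.resize(F[b-3:b+57,a-3:a+57].astype(np.uint8),(400,400),interpolation=2)[...,::-1] for a,b in [(275,245),(348,250)]])
o2=np.hstack([cv2.resize(F[b-3:b+57,a-3:a+57].astype(np.uint8),(400,400),interpolation=2)[...,::-1] for a,b in [(238,200),(205,260)]])
cv2.imwrite('pics/c1.png',cv2.resize(np.vstack([o,o2]),(600,600)))
E
```

```text
bat [ 1.  4.  5.  7.  9. 11.] rect c [456.3 252.4] [94.6 91.8] 14.1 mean [455.9 251.5]
roof [ 3. 37. 41. 43. 46. 49.] rect c [477.5  59.2] [83.9 59.9] 81.2 mean [477.2  59. ]
wall [ 1. 37. 39. 41. 44. 47.] rect c [ 465.  -124.9] [83.6 60.5] 48.5 mean [ 464.4 -124.5]
cover [ 0. 18. 22. 25. 27. 29.] rect c [612.3 158.2] [60.8 84.2] 1.7 mean [611.9 158.3]
collar [-2. 14. 29. 32. 34. 36.] rect c [618.7 -41.6] [37.9 39. ] 63.4 mean [618.9 -41.4]
tub [0.615 0.384 0.048]
spr [0.695 0.303 0.117]
cot [ 0.472 -0.372 -0.002]
```

View pics/c1.png

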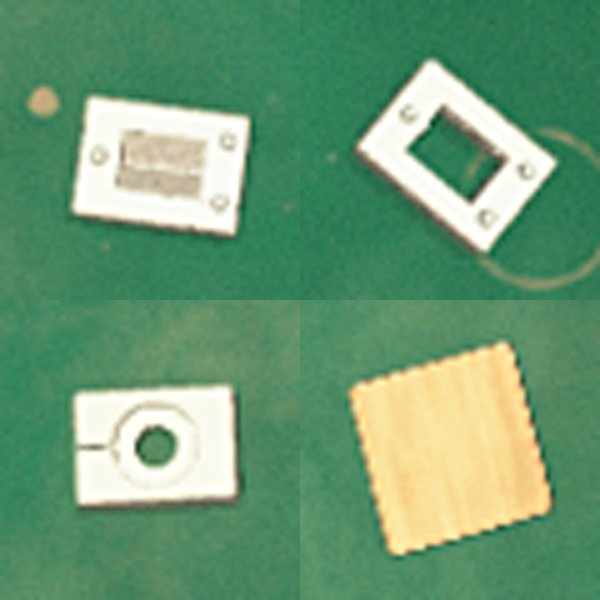

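The crops show single knobs at the left ((100,155) on the roof part, (408,114) on the wall part) and the cover's line at its left (90,447). So every +y end points towards world +y, which fits the measured sizes and heights. Next I'll go over the roof part.

```bash
cat >> h.py <<'E'
from scipy.spatial.transform import Rotation as Ro
def to(x,y,z,yaw):
    o=ctrl.get_obs(); R=Ro.from_euler('xyz',o['orientation'],degrees=True).as_matrix()
    d=R.T@(np.array([x,y,z])-o['tool_pos'])
    print('delta',np.round(d,4),'turn',round(-((yaw-o['orientation'][2]+180)%360-180),2))
def wcloud(f=None):
    o=ctrl.get_obs(); s=snap('wrist',f); T=np.array(s['T_tool_cam'])
    Rt=Ro.from_euler('xyz',o['orientation'],degrees=True).as_matrix()
    R=Rt@T[:3,:3]; t=Rt@T[:3,3]+o['tool_pos']
    s['R']=R.T; s['t']=-R.T@t
    return s,cloud(s)
def rect(X,F,z0,z1,box=None,white=True):
    h=cv2.cvtColor(F,cv2.COLOR_RGB2HSV); z=X[...,2]
    m=(z>z0)&(z<z1)
    m&=((h[...,1]<70)&(h[...,2]>110)) if white else ((h[...,0]<35)&(h[...,2]>120))
    if box: m&=(X[...,0]>box[0])&(X[...,0]<box[1])&(X[...,1]>box[2])&(X[...,1]<box[3])
    m=cv2.morphologyEx(m.astype(np.uint8),cv2.MORPH_OPEN,np.ones((3,3)))
    n,l,st,_=cv2.connectedComponentsWithStats(m)
    k=1+st[1:,4].argmax(); p=X[l==k]
    r=cv2.minAreaRect((p[:,:2]*1000).astype(np.float32))
    print('rect',np.round(r[0],1),np.round(r[1],1),round(r[2],1),'z',np.round(np.median(p[:,2])*1000,1),'n',len(p)); return r
E
python3 -c "
from h import *
to(.46,.059,.24,-98.8)"
```

```text
delta [0.384  0.4145 0.0114] turn 71.99
```

The manual's scale: shifts go in shares of 75 cm and turns go in shares of 120 degrees. Converting my numbers, 0.4145 m / 0.75 = 0.5527, 0.384 m / 0.75 = 0.512, 72 degrees / 120 = 0.6.

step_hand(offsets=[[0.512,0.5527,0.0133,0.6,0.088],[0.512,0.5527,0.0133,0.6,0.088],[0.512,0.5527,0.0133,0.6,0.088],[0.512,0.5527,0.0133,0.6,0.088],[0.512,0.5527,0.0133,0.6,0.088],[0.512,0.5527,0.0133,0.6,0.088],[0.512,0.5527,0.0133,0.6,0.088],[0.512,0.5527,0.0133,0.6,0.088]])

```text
refused: offsets[0]: [0.512, 0.5527, 0.0133, 0.6, 0.088] is not of type 'number' (schema: type "number"). Nothing was moved.
```

Refused on format, not on reach. It needs one flat list, 5 numbers to a row, no inner brackets.

step_hand(offsets=[0.512,0.5527,0.0133,0.6,0.088,0.512,0.5527,0.0133,0.6,0.088,0.512,0.5527,0.0133,0.6,0.088,0.512,0.5527,0.0133,0.6,0.088,0.512,0.5527,0.0133,0.6,0.088,0.512,0.5527,0.0133,0.6,0.088,0.512,0.5527,0.0133,0.6,0.088,0.512,0.5527,0.0133,0.6,0.088])

```text
clock: 1.1
tool_pos: [0.4422, 0.12, 0.2428]
orientation: [-180.0, 0.0, -98.9]
force: [0.9, 0.5, 1.1]
opening: 0.0878
gripper_force: 0.0
```

```bash
python3 -c "
from h import *
to(.46,.059,.24,-98.8)"
```

```text
delta [ 0.0575 -0.027   0.0028] turn -0.08
```

Converted, 0.0575 m / 0.75 = 0.0767, -0.027 m / 0.75 = -0.036.

step_hand(offsets=[0.0767,-0.036,0.004,0,0.088,0.0767,-0.036,0.004,0,0.088,0.0767,-0.036,0.004,0,0.088,0.0767,-0.036,0.004,0,0.088])

```text
clock: 1.6
tool_pos: [0.46, 0.062, 0.2397]
orientation: [180.0, 0.0, -98.7]
force: [0.1, 0.6, 0.8]
opening: 0.0877
gripper_force: 0.0
```

```bash
python3 -c "
from h import *
s,X=wcloud('w1'); print(s['fovy'],s['T_tool_cam'])
rect(X,s['frame'],.03,.06)
rect(X,s['frame'],.03,.06,(.4,.56,0,.13))
"
```

```text
68.62516431914679 [[ 6.36153803e-04 -9.59412310e-01 -2.82006409e-01  7.74141226e-02]
 [ 9.99999797e-01  6.00436612e-04  2.13071035e-04 -3.93658962e-04]
 [-3.50960008e-05 -2.82006487e-01  9.59412497e-01 -1.31493036e-01]
 [ 0.00000000e+00  0.00000000e+00  0.00000000e+00  1.00000000e+00]]
rect [478.8  57.9] [83.6 60.1] 81.0 z 40.0 n 4594
rect [478.8  57.9] [83.6 60.1] 81.0 z 40.0 n 4594
```

View pics/w1.png

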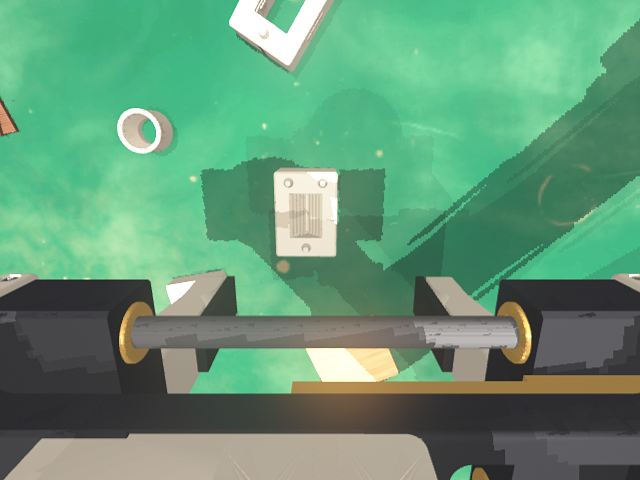

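The wrist view shows the roof part at (305,212), single knob at the bottom (306,247) towards +y. It agrees with the top camera within 1.5 mm. I'll descend on it.

```bash
python3 -c "
from h import *
to(.4785,.0582,.034,-99)"
```

```text
delta [ 0.0011 -0.0189  0.2057] turn 0.31
```

Converted, 0.13 m / 0.75 = 0.1733, 0.1 m / 0.75 = 0.1333.

step_hand(offsets=[0.0013,-0.0253,0.0667,0,0.088,0.0013,-0.0253,0.1333,0,0.088,0.0013,-0.0253,0.1733,0,0.088,0.0013,-0.0253,0.1733,0,0.088])

```text
clock: 2.15
tool_pos: [0.4773, 0.0575, 0.1079]
orientation: [179.8, -0.2, -98.7]
force: [-0.3, -0.0, 0.3]
opening: 0.0874
gripper_force: 0.0
```

```bash
python3 -c "
from h import *
to(.4785,.0582,.034,-99)"
```

```text
delta [-0.0011 -0.0014  0.0739] turn 0.3
```

Converted, 0.074 m / 0.75 = 0.0987, 0.04 m / 0.75 = 0.0533.

step_hand(offsets=[-0.0013,-0.0013,0.0533,0,0.088,-0.0013,-0.0013,0.0987,0,0.088,-0.0013,-0.0013,0.0987,0,0.088,-0.0013,-0.0013,0.0987,0,0,-0.0013,-0.0013,0.0987,0,0,-0.0013,-0.0013,0.0987,0,0,-0.0013,-0.0013,0.0987,0,0,-0.0013,-0.0013,0.0987,0,0])

```text
clock: 3.15
tool_pos: [0.4801, 0.0581, 0.0366]
orientation: [-180.0, 0.0, -98.8]
force: [-3.4, 1.1, 8.3]
opening: 0.0602
gripper_force: 30.0
```

step_hand(offsets=[0,0,-0.0267,0,0,0,0,-0.08,0,0,0,0,-0.1333,0,0,0,0,-0.1333,0,0])

```text
clock: 3.65
tool_pos: [0.4816, 0.0587, 0.1388]
orientation: [-179.7, 0.2, -98.8]
force: [0.4, -0.4, -2.2]
opening: 0.0597
gripper_force: 30.0
```

```bash
python3 -c "
from h import *
to(.456,.2524,.134,-75.9)"
```

```text
delta [-0.1875  0.055   0.0052] turn -22.89
```

Converted, -0.186 m / 0.75 = -0.248, 0.056 m / 0.75 = 0.0747, -23 degrees / 120 = -0.1917.

step_hand(offsets=[-0.248,0.0747,0,-0.1917,0,-0.248,0.0747,0,-0.1917,0,-0.248,0.0747,0,-0.1917,0,-0.248,0.0747,0,-0.1917,0,-0.248,0.0747,0,-0.1917,0,-0.248,0.0747,0,-0.1917,0,-0.248,0.0747,0,-0.1917,0])

```text
clock: 4.53
tool_pos: [0.4531, 0.2491, 0.1356]
orientation: [180.0, -0.0, -75.9]
force: [0.1, -0.1, -2.5]
opening: 0.0598
gripper_force: 30.0
```

```bash
python3 -c "
from h import *
to(.457,.2515,.043,-75.9)"
```

```text
delta [-0.0014 -0.0044  0.0926] turn 0.0
```

Converted, 0.088 m / 0.75 = 0.1173, 0.085 m / 0.75 = 0.1133.

step_hand(offsets=[-0.0013,-0.0053,0.0533,0,0,-0.0013,-0.0053,0.0933,0,0,-0.0013,-0.0053,0.1133,0,0,-0.0013,-0.0053,0.1133,0,0,-0.0013,-0.0053,0.1173,0,0,-0.0013,-0.0053,0.1173,0,0])

```text
clock: 5.28
tool_pos: [0.4571, 0.2526, 0.0485]
orientation: [-179.9, 0.0, -75.8]
force: [-0.6, 0.7, -2.8]
opening: 0.0599
gripper_force: 30.0
```

Converted, 0.005 m / 0.75 = 0.0067, 0.003 m / 0.75 = 0.004.

step_hand(offsets=[0,0,0.004,0,0,0,0,0.0067,0,0,0,0,0.0067,0,0])

```text
clock: 5.65
tool_pos: [0.4566, 0.2522, 0.0426]
orientation: [180.0, -0.0, -75.8]
force: [-0.1, 0.6, -2.4]
opening: 0.0598
gripper_force: 30.0
```

step_hand(offsets=[0,0,0.002,0,0,0,0,0.002,0,0])

```text
clock: 5.9
tool_pos: [0.4567, 0.2523, 0.0421]
orientation: [-180.0, 0.0, -75.8]
force: [-3.6, -1.6, 9.3]
opening: 0.0602
gripper_force: 30.0
```

Contact. Release, and rise.

Converted, -0.2 m / 0.75 = -0.2667, -0.16 m / 0.75 = -0.2133.

step_hand(offsets=[0,0,0,0,0.088,0,0,0,0,0.088,0,0,0,0,0.088,0,0,0,0,0.088,0,0,-0.0667,0,0.088,0,0,-0.1467,0,0.088,0,0,-0.2133,0,0.088,0,0,-0.2667,0,0.088])

```text
clock: 6.9
tool_pos: [0.4568, 0.2523, 0.2437]
orientation: [-179.9, 0.1, -75.8]
force: [1.6, 0.5, 0.3]
opening: 0.0877
gripper_force: 0.0
```

```bash
python3 -c "
from h import *
to(.46,.18,.24,-75.9)
to(.457,.252,.24,-75.9)"
```

```text
delta [0.0709 0.0147 0.0036] turn 0.1
delta [ 0.0004 -0.0001  0.0037] turn 0.1
```

```bash
python3 -c "
from h import *
s,X=wcloud('w2')
rect(X,s['frame'],.038,.07,(.38,.54,.17,.33))
rect(X,s['frame'],-.001,.015,(.38,.54,.17,.33),False)
s=snap('top'); X=cloud(s)
rect(X,s['frame'],.038,.07,(.38,.54,.17,.33))
rect(X,s['frame'],.03,.07,(.38,.54,-.2,-.05))
to(.467,-.126,.24,-131.5)"
```

```text
rect [456.7 251.9] [59.9 83.5] 14.2 z 45.5 n 4470
rect [456.7 250.1] [92.5 87.8] 14.4 z 3.6 n 2164
rect [458.7 239.3] [60.5 56.5] 15.1 z 46.8 n 396
rect [ 464.9 -124.7] [83.5 60.7] 47.6 z 39.8 n 576
delta [0.3701 0.0851 0.0042] turn 55.74
```

View pics/w2.png

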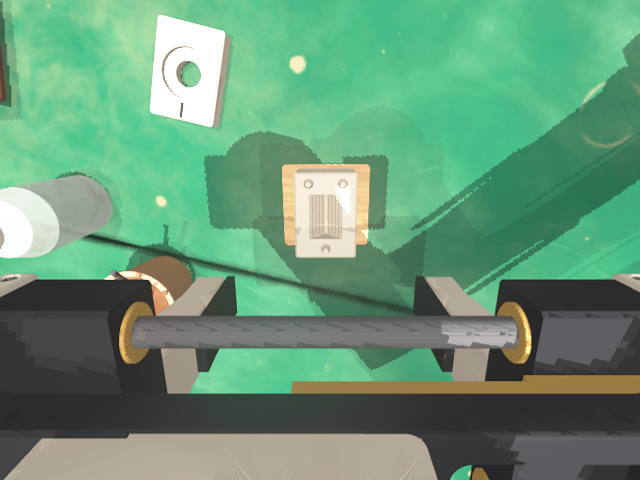

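The roof part sits centred and square on the bat, at (325,212) in the picture with the single knob at the bottom (326,249). It is 2 mm off centre. Now the wall part.

Converted, 0.37 m / 0.75 = 0.4933, 0.085 m / 0.75 = 0.1133, 55.7 degrees / 120 = 0.4642.

step_hand(offsets=[0.4933,0.1133,0.0053,0.4642,0.088,0.4933,0.1133,0.0053,0.4642,0.088,0.4933,0.1133,0.0053,0.4642,0.088,0.4933,0.1133,0.0053,0.4642,0.088,0.4933,0.1133,0.0053,0.4642,0.088,0.4933,0.1133,0.0053,0.4642,0.088,0.4933,0.1133,0.0053,0.4642,0.088,0.4933,0.1133,0.0053,0.4642,0.088])

```text
clock: 8.0
tool_pos: [0.4646, -0.1277, 0.2366]
orientation: [180.0, -0.0, -131.6]
force: [-0.4, 0.4, -0.0]
opening: 0.0876
gripper_force: 0.0
```

step_hand(offsets=[0,0,0,0,0.088,0,0,0,0,0.088])

```text
clock: 8.25
tool_pos: [0.4652, -0.1261, 0.2372]
orientation: [-180.0, 0.0, -131.4]
force: [-0.0, 0.5, -0.6]
opening: 0.0873
gripper_force: 0.0
```

```bash
python3 -c "
from h import *
s,X=wcloud('w3')
r=rect(X,s['frame'],.03,.06,(.38,.56,-.21,-.04))
a=r[2] if r[1][0]>r[1][1] else r[2]-90
to(r[0][0]/1000,r[0][1]/1000,.036,a-180)"
```

```text
rect [ 465.5 -126.1] [83.6 60.2] 48.3 z 38.1 n 3931
delta [-2.000e-04 -2.000e-04  2.013e-01] turn 0.32
```

Converted, 0.201 m / 0.75 = 0.268, 0.19 m / 0.75 = 0.2533.

step_hand(offsets=[0,0,0.0667,0,0.088,0,0,0.1333,0,0.088,0,0,0.2,0,0.088,0,0,0.2533,0,0.088,0,0,0.268,0,0.088,0,0,0.268,0,0.088])

```text
clock: 9.05
tool_pos: [0.4653, -0.1269, 0.0363]
orientation: [180.0, -0.0, -131.4]
force: [0.5, 0.8, -0.5]
opening: 0.0875
gripper_force: 0.0
```

step_hand(offsets=[0,0,0,0,0,0,0,0,0,0,0,0,0,0,0,0,0,0,0,0,0,0,0,0,0])

```text
clock: 9.68
tool_pos: [0.4653, -0.1273, 0.0369]
orientation: [-180.0, 0.0, -131.5]
force: [-2.3, 1.4, 7.4]
opening: 0.0601
gripper_force: 30.0
```

step_hand(offsets=[0,0,-0.0267,0,0,0,0,-0.08,0,0,0,0,-0.16,0,0,0,0,-0.2,0,0,0,0,-0.2,0,0])

```text
clock: 10.3
tool_pos: [0.4663, -0.1273, 0.1889]
orientation: [-179.8, 0.2, -131.5]
force: [-0.2, -0.2, -0.6]
opening: 0.06
gripper_force: 30.0
```

```bash
python3 -c "
from h import *
to(.4567,.252,.16,-75.8)"
```

```text
delta [-0.2776  0.2586  0.029 ] turn -55.7
```

Converted, -0.277 m / 0.75 = -0.3693, 0.2586 m / 0.75 = 0.3448, -55.7 degrees / 120 = -0.4642.

step_hand(offsets=[-0.3693,0.3448,0.0267,-0.4642,0,-0.3693,0.3448,0.0267,-0.4642,0,-0.3693,0.3448,0.0267,-0.4642,0,-0.3693,0.3448,0.0267,-0.4642,0,-0.3693,0.3448,0.0267,-0.4642,0,-0.3693,0.3448,0.0267,-0.4642,0,-0.3693,0.3448,0.0267,-0.4642,0,-0.3693,0.3448,0.0267,-0.4642,0])

```text
clock: 11.3
tool_pos: [0.454, 0.2512, 0.1648]
orientation: [179.9, -0.1, -75.8]
force: [-0.3, -0.4, -1.8]
opening: 0.06
gripper_force: 30.0
```

step_hand(offsets=[0,0,0,0,0,0,0,0,0,0])

```text
clock: 11.55
tool_pos: [0.455, 0.2503, 0.1662]
orientation: [180.0, 0.0, -75.9]
force: [0.2, 0.8, -1.4]
opening: 0.0597
gripper_force: 30.0
```

```bash
python3 -c "
from h import *
to(.4567,.2515,.095,-75.8)"
```

```text
delta [-0.0007 -0.002   0.0712] turn -0.1
```

step_hand(offsets=[-0.0013,-0.0013,0.0533,0,0,-0.0013,-0.0013,0.0867,0,0,-0.0013,-0.0013,0.0947,0,0,-0.0013,-0.0013,0.0947,0,0,-0.0013,-0.0013,0.0947,0,0])

```text
clock: 12.18
tool_pos: [0.4563, 0.2531, 0.0964]
orientation: [-179.9, 0.1, -75.8]
force: [1.0, 0.2, -0.9]
opening: 0.0597
gripper_force: 30.0
```

```bash
python3 -c "
from h import *
for i in range(3): to(.4567,.2515,.0844,-75.8)
print(ctrl.get_obs()['tool_pos'])
s,X=wcloud('w4')"
```

```text
delta [ 0.0017 -0.      0.012 ] turn -0.0
delta [ 0.0017 -0.      0.012 ] turn -0.0
delta [ 0.0017 -0.      0.012 ] turn -0.0
[0.45625926 0.25314925 0.09640499]
```

View pics/w4.png

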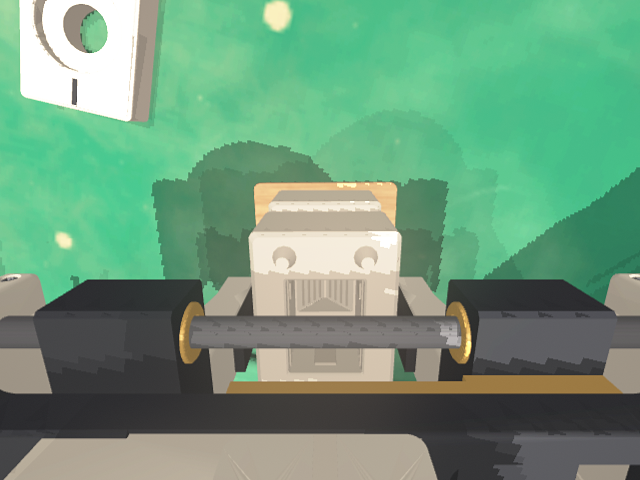

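The wall part hangs square over the roof part, at about (325,300). Its two-knob end (284,258 and 367,258) is over the roof part's two-knob end. Now I'll lower it.

Converted, 0.006 m / 0.75 = 0.008, 0.003 m / 0.75 = 0.004.

step_hand(offsets=[0.0013,0,0.004,0,0,0.0013,0,0.008,0,0,0.0013,0,0.008,0,0])

```text
clock: 12.6
tool_pos: [0.4557, 0.2516, 0.089]
orientation: [180.0, -0.0, -75.8]
force: [0.5, 0.2, -0.7]
opening: 0.0597
gripper_force: 30.0
```

step_hand(offsets=[0,0,0.0027,0,0,0,0,0.0053,0,0,0,0,0.0053,0,0])

```text
clock: 12.98
tool_pos: [0.4558, 0.2517, 0.085]
orientation: [180.0, -0.0, -75.8]
force: [-0.1, 0.1, -1.2]
opening: 0.0598
gripper_force: 30.0
```

step_hand(offsets=[0,0,0.0013,0,0,0,0,0.002,0,0,0,0,0.002,0,0])

```text
clock: 13.35
tool_pos: [0.4559, 0.2518, 0.0844]
orientation: [-180.0, 0.0, -75.8]
force: [-1.7, -2.1, 6.4]
opening: 0.0596
gripper_force: 30.0
```

Seated at the expected height. Release and rise.

Converted, -0.17 m / 0.75 = -0.2267, -0.15 m / 0.75 = -0.2.

step_hand(offsets=[0,0,0,0,0.088,0,0,0,0,0.088,0,0,0,0,0.088,0,0,0,0,0.088,0,0,-0.0667,0,0.088,0,0,-0.1333,0,0.088,0,0,-0.2,0,0.088,0,0,-0.2267,0,0.088])

```text
clock: 14.35
tool_pos: [0.4567, 0.2524, 0.2572]
orientation: [-179.8, 0.1, -75.8]
force: [-0.4, -0.4, -0.1]
opening: 0.0879
gripper_force: 0.0
```

step_hand(offsets=[0,0,0,0,0.088,0,0,0,0,0.088])

```text
clock: 14.6
tool_pos: [0.4554, 0.2514, 0.2527]
orientation: [179.9, -0.0, -75.8]
force: [-0.1, -0.4, -0.8]
opening: 0.0876
gripper_force: 0.0
```

```bash
python3 -c "
from h import *
s,X=wcloud('w5')
rect(X,s['frame'],.076,.098,(.38,.54,.17,.33))
to(.613,.157,.24,-88.3)"
```

```text
rect [455.7 252.3] [60.1 83.3] 14.2 z 85.6 n 4775
delta [ 0.1301 -0.1297  0.0123] turn 12.49
```

Converted, -0.13 m / 0.75 = -0.1733, 0.012 m / 0.75 = 0.016, 12.5 degrees / 120 = 0.1042.

step_hand(offsets=[0.1733,-0.1733,0.016,0.1042,0.088,0.1733,-0.1733,0.016,0.1042,0.088,0.1733,-0.1733,0.016,0.1042,0.088,0.1733,-0.1733,0.016,0.1042,0.088,0.1733,-0.1733,0.016,0.1042,0.088,0.1733,-0.1733,0.016,0.1042,0.088])

```text
clock: 15.4
tool_pos: [0.613, 0.1582, 0.2416]
orientation: [180.0, -0.0, -88.2]
force: [0.0, 1.1, -0.7]
opening: 0.0878
gripper_force: 0.0
```

```bash
python3 -c "
from h import *
s,X=wcloud('w6')
r=rect(X,s['frame'],.012,.04,(.54,.7,.07,.24))
a=r[2] if r[1][0]>r[1][1] else r[2]+90
to(r[0][0]/1000,r[0][1]/1000,.028,a-180)"
```

```text
rect [613.5 157.3] [60.  84.2] 1.2 z 21.7 n 4314
delta [ 0.0011 -0.0004  0.2139] turn 0.57
```

Converted, 0.213 m / 0.75 = 0.284, 0.21 m / 0.75 = 0.28, 0.6 degrees / 120 = 0.005.

step_hand(offsets=[0.0013,0,0.0667,0.005,0.088,0.0013,0,0.1333,0.005,0.088,0.0013,0,0.2,0.005,0.088,0.0013,0,0.26,0.005,0.088,0.0013,0,0.28,0.005,0.088,0.0013,0,0.284,0.005,0.088,0.0013,0,0.284,0.005,0.088])

```text
clock: 16.32
tool_pos: [0.6148, 0.1574, 0.0305]
orientation: [-179.9, 0.1, -88.9]
force: [1.6, 0.0, 0.7]
opening: 0.0876
gripper_force: 0.0
```

step_hand(offsets=[0,0,0,0,0,0,0,0,0,0,0,0,0,0,0,0,0,0,0,0,0,0,0,0,0])

```text
clock: 16.95
tool_pos: [0.6139, 0.1566, 0.0291]
orientation: [-180.0, 0.0, -88.9]
force: [-2.4, -0.3, 4.6]
opening: 0.0594
gripper_force: 30.0
```

Converted, -0.17 m / 0.75 = -0.2267, -0.12 m / 0.75 = -0.16.

step_hand(offsets=[0,0,-0.0267,0,0,0,0,-0.08,0,0,0,0,-0.16,0,0,0,0,-0.2267,0,0,0,0,-0.2267,0,0])

```text
clock: 17.58
tool_pos: [0.6159, 0.1575, 0.2034]
orientation: [-179.6, 0.2, -88.9]
force: [-0.0, 0.6, -1.6]
opening: 0.0597
gripper_force: 30.0
```

```bash
python3 -c "
from h import *
to(.4557,.2517,.2,-75.8)"
```

```text
delta [-0.0973  0.1584  0.0026] turn -13.08
```

Converted, 0.158 m / 0.75 = 0.2107, -0.097 m / 0.75 = -0.1293, -13.1 degrees / 120 = -0.1092.

step_hand(offsets=[-0.1293,0.2107,0.0027,-0.1092,0,-0.1293,0.2107,0.0027,-0.1092,0,-0.1293,0.2107,0.0027,-0.1092,0,-0.1293,0.2107,0.0027,-0.1092,0,-0.1293,0.2107,0.0027,-0.1092,0,-0.1293,0.2107,0.0027,-0.1092,0,-0.1293,0.2107,0.0027,-0.1092,0])

```text
clock: 18.45
tool_pos: [0.4547, 0.2498, 0.1962]
orientation: [180.0, -0.0, -75.9]
force: [-0.2, 0.5, -1.5]
opening: 0.0599
gripper_force: 30.0
```

```bash
python3 -c "
from h import *
to(.4557,.2516,.13,-75.8)"
```

```text
delta [-0.0015 -0.0015  0.0662] turn -0.1
```

Converted, 0.066 m / 0.75 = 0.088, 0.06 m / 0.75 = 0.08.

step_hand(offsets=[-0.0013,-0.0013,0.0533,0,0,-0.0013,-0.0013,0.08,0,0,-0.0013,-0.0013,0.088,0,0,-0.0013,-0.0013,0.088,0,0,-0.0013,-0.0013,0.088,0,0])

```text
clock: 19.08
tool_pos: [0.4553, 0.2521, 0.1316]
orientation: [-179.9, 0.0, -75.8]
force: [0.3, 0.5, -1.3]
opening: 0.0599
gripper_force: 30.0
```

```bash
python3 -c "
from h import *
to(.4557,.2516,.1166,-75.8)
print(ctrl.get_obs()['tool_pos'])
s,X=wcloud('w7')"
```

```text
delta [ 0.0006 -0.0003  0.015 ] turn -0.02
[0.45529067 0.25211535 0.13160633]
```

View pics/w7.png

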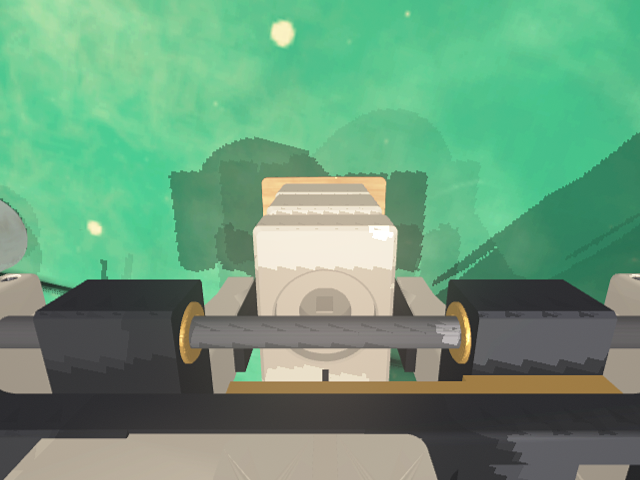

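The cover hangs level and square over the stack, at (325,305). Its dark line (325,375) is at the single-knob end. Now I'll lower it.

Converted, 0.01 m / 0.75 = 0.0133, 0.008 m / 0.75 = 0.0107.

step_hand(offsets=[0.0007,0,0.0053,0,0,0.0007,0,0.0107,0,0,0.0007,0,0.0133,0,0,0.0007,0,0.0133,0,0])

```text
clock: 19.62
tool_pos: [0.4547, 0.2512, 0.1205]
orientation: [180.0, -0.0, -75.8]
force: [-1.5, -0.3, -1.3]
opening: 0.0597
gripper_force: 30.0
```

step_hand(offsets=[0,0,0.0027,0,0,0,0,0.004,0,0,0,0,0.004,0,0])

```text
clock: 20.0
tool_pos: [0.4548, 0.2513, 0.1176]
orientation: [180.0, -0.0, -75.8]
force: [-0.3, -1.3, -0.8]
opening: 0.0597
gripper_force: 30.0
```

Converted, 0.0015 m / 0.75 = 0.002, 0.001 m / 0.75 = 0.0013.

step_hand(offsets=[0,0,0.0013,0,0,0,0,0.002,0,0,0,0,0.002,0,0])

```text
clock: 20.38
tool_pos: [0.4549, 0.2513, 0.1166]
orientation: [-180.0, 0.0, -75.8]
force: [-1.4, -1.0, 3.1]
opening: 0.0593
gripper_force: 30.0
```

Down at the expected 0.1166. Release, rise, and go for the collar.

Converted, -0.16 m / 0.75 = -0.2133, -0.1 m / 0.75 = -0.1333.

step_hand(offsets=[0,0,0,0,0.088,0,0,0,0,0.088,0,0,0,0,0.088,0,0,0,0,0.088,0,0,-0.0667,0,0.088,0,0,-0.1333,0,0.088,0,0,-0.2133,0,0.088,0,0,-0.2133,0,0.088])

```text
clock: 21.38
tool_pos: [0.4567, 0.2527, 0.2815]
orientation: [-179.5, 0.2, -75.8]
force: [0.1, 1.1, -1.1]
opening: 0.0875
gripper_force: 0.0
```

step_hand(offsets=[0,0,0,0,0.088,0,0,0,0,0.088])

```text
clock: 21.62
tool_pos: [0.4543, 0.2508, 0.2749]
orientation: [179.9, -0.1, -75.8]
force: [-0.2, -0.1, -0.3]
opening: 0.0877
gripper_force: 0.0
```

```bash
python3 -c "
from h import *
s,X=wcloud('w8')
rect(X,s['frame'],.102,.122,(.38,.54,.17,.33))
to(.619,-.042,.2,-88.3)"
```

```text
rect [454.6 251.6] [60.  83.7] 14.1 z 109.4 n 5088
delta [ 0.3242 -0.0879  0.0751] turn 12.49
```

View pics/w8.png

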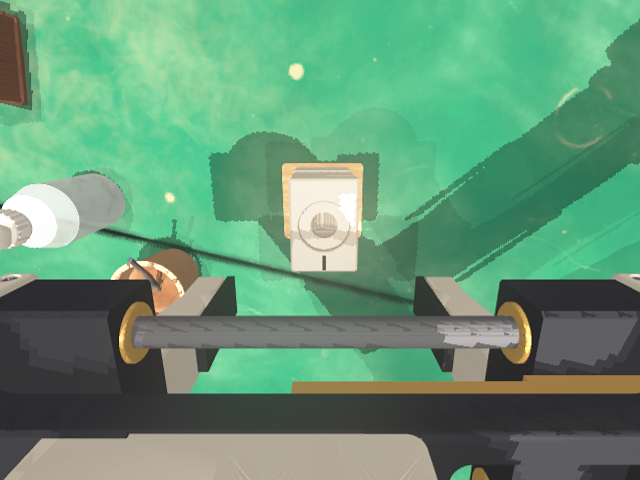

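The cover is seated at (324,225): the measured top of 109.4 mm fits 111.5 mm less the camera's 2 mm bias. Now the collar.

Converted, 0.324 m / 0.75 = 0.432, -0.088 m / 0.75 = -0.1173, 12.5 degrees / 120 = 0.1042.

step_hand(offsets=[0.432,-0.1173,0.0533,0.1042,0.088,0.432,-0.1173,0.0533,0.1042,0.088,0.432,-0.1173,0.0533,0.1042,0.088,0.432,-0.1173,0.0533,0.1042,0.088,0.432,-0.1173,0.0533,0.1042,0.088,0.432,-0.1173,0.0533,0.1042,0.088,0.432,-0.1173,0.0533,0.1042,0.088,0.432,-0.1173,0.0533,0.1042,0.088])

```text
clock: 22.68
tool_pos: [0.6192, -0.0411, 0.2353]
orientation: [179.9, -0.0, -88.3]
force: [-0.1, -0.5, 0.6]
opening: 0.0876
gripper_force: 0.0
```

step_hand(offsets=[0,0,0,0,0.088,0,0,0,0,0.088])

```text
clock: 22.92
tool_pos: [0.6195, -0.0403, 0.2366]
orientation: [-180.0, 0.0, -88.2]
force: [-0.0, 0.3, 0.2]
opening: 0.0874
gripper_force: 0.0
```

```bash
python3 -c "
from h import *
s,X=wcloud('w9')
m=(X[...,2]>.024)&(X[...,2]<.04)&(abs(X[...,0]-.619)<.035)&(abs(X[...,1]+.042)<.035)
p=(X[m][:,:2]*1000).astype(np.float32)
c=cv2.minEnclosingCircle(p); e=cv2.fitEllipse(cv2.convexHull(p)); print(len(p),c,e,np.median(X[m][:,2]))
c=e[0]; to(c[0]/1000,c[1]/1000,.037,-88.3)"
```

```text
562 ((620.0712280273438, -42.7811393737793), 20.173221588134766) ((620.1065673828125, -42.81719207763672), (39.643890380859375, 40.07112121582031), 168.98597717285156) 0.029524562423155227
delta [ 0.0024 -0.0004  0.1996] turn 0.07
```

Converted, 0.199 m / 0.75 = 0.2653, 0.185 m / 0.75 = 0.2467.

step_hand(offsets=[0.0033,0,0.0667,0,0.088,0.0033,0,0.1333,0,0.088,0.0033,0,0.2,0,0.088,0.0033,0,0.2467,0,0.088,0.0033,0,0.2653,0,0.088,0.0033,0,0.2653,0,0.088,0.0033,0,0.2653,0,0.088])

```text
clock: 23.85
tool_pos: [0.6209, -0.0434, 0.0389]
orientation: [-179.8, 0.0, -88.3]
force: [1.0, 0.1, 0.4]
opening: 0.0877
gripper_force: 0.0
```

step_hand(offsets=[0,0,0,0,0,0,0,0,0,0,0,0,0,0,0,0,0,0,0,0,0,0,0,0,0,0,0,0,0,0,0,0,0,0,0])

```text
clock: 24.72
tool_pos: [0.6197, -0.0437, 0.0372]
orientation: [180.0, -0.0, -88.3]
force: [-0.4, -0.3, 0.4]
opening: 0.0382
gripper_force: 30.0
```

Converted, -0.17 m / 0.75 = -0.2267, -0.12 m / 0.75 = -0.16.

step_hand(offsets=[0,0,-0.0267,0,0,0,0,-0.08,0,0,0,0,-0.16,0,0,0,0,-0.2267,0,0,0,0,-0.2267,0,0])

```text
clock: 25.35
tool_pos: [0.622, -0.0435, 0.2123]
orientation: [-179.5, 0.0, -88.3]
force: [0.3, -0.4, -1.6]
opening: 0.0382
gripper_force: 30.0
```

```bash
python3 -c "
from h import *
to(.4548,.2508,.21,-75.8)"
```

```text
delta [-0.2992  0.1583  0.0011] turn -12.47
```

Converted, -0.299 m / 0.75 = -0.3987, 0.158 m / 0.75 = 0.2107, -12.5 degrees / 120 = -0.1042.

step_hand(offsets=[-0.3987,0.2107,0,-0.1042,0,-0.3987,0.2107,0,-0.1042,0,-0.3987,0.2107,0,-0.1042,0,-0.3987,0.2107,0,-0.1042,0,-0.3987,0.2107,0,-0.1042,0,-0.3987,0.2107,0,-0.1042,0,-0.3987,0.2107,0,-0.1042,0,-0.3987,0.2107,0,-0.1042,0])

```text
clock: 26.35
tool_pos: [0.4527, 0.25, 0.2066]
orientation: [179.9, -0.0, -75.8]
force: [-0.4, 0.4, -0.1]
opening: 0.038
gripper_force: 30.0
```

step_hand(offsets=[0,0,0,0,0,0,0,0,0,0])

```text
clock: 26.6
tool_pos: [0.4532, 0.2497, 0.2071]
orientation: [180.0, -0.0, -75.9]
force: [0.0, 0.3, -0.6]
opening: 0.0383
gripper_force: 30.0
```

```bash
python3 -c "
from h import *
to(.4548,.2508,.155,-75.8)"
```

```text
delta [-0.0007 -0.0018  0.0521] turn -0.08
```

Converted, 0.05 m / 0.75 = 0.0667, 0.046 m / 0.75 = 0.0613.

step_hand(offsets=[-0.0007,-0.002,0.04,0,0,-0.0007,-0.002,0.0613,0,0,-0.0007,-0.002,0.0667,0,0,-0.0007,-0.002,0.0667,0,0,-0.0007,-0.002,0.0667,0,0,-0.0007,-0.002,0.0667,0,0])

```text
clock: 27.35
tool_pos: [0.4545, 0.2516, 0.1579]
orientation: [-179.9, 0.0, -75.8]
force: [-0.1, 0.0, -0.6]
opening: 0.0379
gripper_force: 30.0
```

```bash
python3 -c "
from h import *
to(.4548,.2508,.1417,-75.8)
s,X=wcloud('w10')"
```

```text
delta [ 0.0008 -0.0001  0.0162] turn -0.0
```

View pics/w10.png

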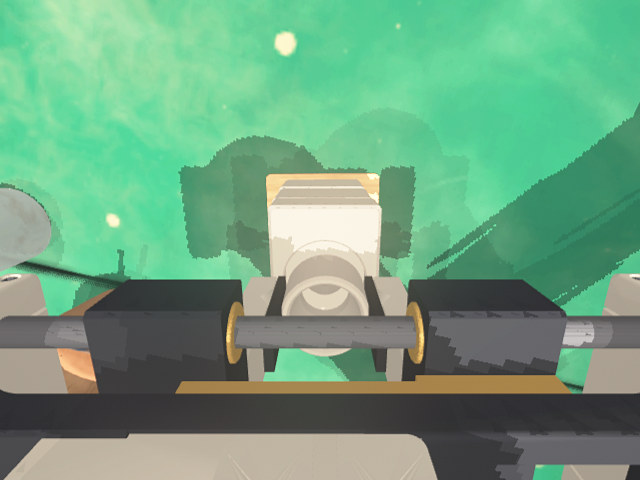

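The collar hangs upright at (325,300), centred over the recess with the rim arc visible behind it. Now I'll lower it.

Converted, 0.008 m / 0.75 = 0.0107, 0.007 m / 0.75 = 0.0093.

step_hand(offsets=[0.0009,0,0.0053,0,0,0.0009,0,0.0093,0,0,0.0009,0,0.0107,0,0,0.0009,0,0.0107,0,0])

```text
clock: 27.9
tool_pos: [0.4543, 0.2506, 0.1491]
orientation: [180.0, -0.0, -75.8]
force: [-0.5, 0.2, 0.6]
opening: 0.038
gripper_force: 30.0
```

step_hand(offsets=[0,0,0.004,0,0,0,0,0.0067,0,0,0,0,0.008,0,0,0,0,0.008,0,0])

```text
clock: 28.4
tool_pos: [0.4543, 0.2506, 0.1431]
orientation: [180.0, -0.0, -75.8]
force: [-0.3, -0.2, -0.4]
opening: 0.038
gripper_force: 30.0
```

Converted, 0.0015 m / 0.75 = 0.002, 0.001 m / 0.75 = 0.0013.

step_hand(offsets=[0,0,0.0013,0,0,0,0,0.002,0,0,0,0,0.002,0,0])

```text
clock: 28.78
tool_pos: [0.4544, 0.2506, 0.1417]
orientation: [180.0, -0.0, -75.8]
force: [0.4, -0.3, 0.0]
opening: 0.038
gripper_force: 30.0
```

Converted, 0.001 m / 0.75 = 0.0013, 0.0005 m / 0.75 = 0.0007.

step_hand(offsets=[0,0,0.0007,0,0,0,0,0.0013,0,0,0,0,0.0013,0,0])

```text
clock: 29.15
tool_pos: [0.4545, 0.2507, 0.1415]
orientation: [-180.0, 0.0, -75.8]
force: [-3.3, -1.0, 7.3]
opening: 0.0382
gripper_force: 30.0
```

Contact at the recess floor. Release and rise.

Converted, -0.14 m / 0.75 = -0.1867, -0.12 m / 0.75 = -0.16.

step_hand(offsets=[0,0,0,0,0.06,0,0,0,0,0.08,0,0,0,0,0.088,0,0,0,0,0.088,0,0,-0.04,0,0.088,0,0,-0.1067,0,0.088,0,0,-0.16,0,0.088,0,0,-0.1867,0,0.088])

```text
clock: 30.15
tool_pos: [0.4549, 0.2511, 0.2833]
orientation: [-179.8, 0.1, -75.8]
force: [0.8, -0.2, -0.4]
opening: 0.0877
gripper_force: 0.0
```

step_hand(offsets=[0,0,0,0,0.088,0,0,0,0,0.088,0,0,0,0,0.088,0,0,0,0,0.088])

```text
clock: 30.65
tool_pos: [0.4542, 0.2505, 0.2799]
orientation: [179.9, -0.0, -75.8]
force: [1.2, 1.6, 0.2]
opening: 0.0875
gripper_force: 0.0
```

```bash
python3 -c "
from h import *
s,X=wcloud('w11')
rect(X,s['frame'],.102,.122,(.38,.54,.17,.33))
m=(X[...,2]>.128)&(X[...,2]<.15)&(abs(X[...,0]-.455)<.035)&(abs(X[...,1]-.251)<.035)
p=(X[m][:,:2]*1000).astype(np.float32)
print(len(p),cv2.fitEllipse(cv2.convexHull(p)),np.median(X[m][:,2]))"
```

```text
rect [454.6 251.5] [60.1 83.3] 14.1 z 109.5 n 4156
846 ((454.1192321777344, 251.50274658203125), (39.62498474121094, 40.26251220703125), 26.25033187866211) 0.1339272773960487
```

View pics/w11.png

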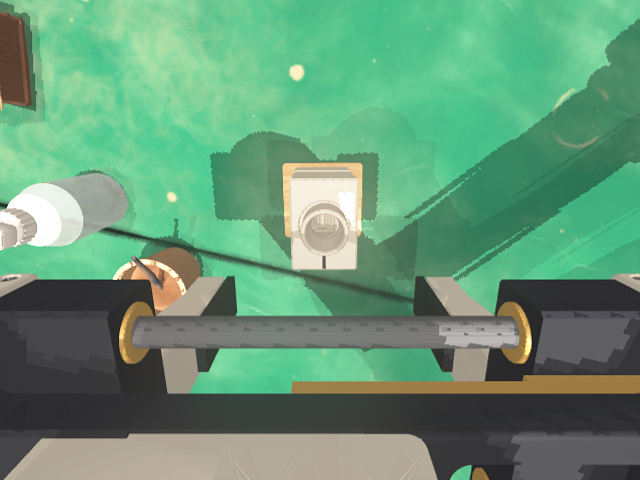

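The collar stands in the recess at (324,229), 0.5 mm off centre and at the right height. I'll hand in the job.

```bash
python3 -c "
from plant import ctrl
print(ctrl.close_job())"
```

```text
the job is handed in; nothing more can be done
None
```

The mould is closed up on the bat: roof part, wall part, cover and collar are all seated and let go, and the job was handed in at about 31 s without a verdict coming back.

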